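# Set the sprung tweezers to the gauge lines and hold

### The job

Take the sprung steel tweezers off their wooden rest by the two finger plates and carry them to the setting gauge, the pale wooden block with two scribed metal plates. Squeeze them until the gap between the two points matches the gap between the two scribed lines, with one point over each line, a few millimetres to a finger's breadth above the plates and touching nothing but the gripper. Finish while holding them there, gap and tool steady; do not let go, do not shift the sliding plate, and leave the other things on the bench where they are.

Things in the scene. Friction and masses are not known exactly. Their poses are not given: they have to be found in the camera images.
- tweezers_grip (a point): grip point of the plain steel tweezers: midway between their two finger plates (flat outside, 16 mm long, 18 mm high) and half-way up. x runs along the tool to the points, y left (the squeeze), z up. Width over the plates: 57 mm when free; 49.4, 40.6 and 33.4 mm give 40, 26 and 12 mm between the points (straight lines between); at 40.6 mm the plates' flats are parallel and seat flush on the fingers
- tweezers: the same tool, about 160 mm long, 100 g, lying flat on the rest, its underside 45 mm above the bench; origin 9 mm below tweezers_grip, same axes. Two blades 14 mm high, hinged and geared together at the heel 80 mm behind the finger plates, sprung outwards. The gap between the points is 52 mm when free
- point_left (a point): centre of the end of the left (+y) blade's point, a pin 4 mm thick, 7 mm above the tool's underside (2 mm below tweezers_grip); about 59 mm ahead of tweezers_grip, half the gap left of the tool's mid line
- point_right (a point): the same for the right (-y) blade: half the gap to the right of the mid line
- blade_left (a joint): how far the left blade is squeezed in, rad: 0 free, 0.17 almost shut. Pressed on its plate it pushes back with about 2 N at first, 12 N near shut; it stays at the width the fingers hold and springs open if let go
- blade_right (a joint): the same for the right blade
- rest: fixed dark wooden tool rest, base board 180 x 90 x 12 mm with two saddles, tops 45 mm above the bench: one 50 mm wide under the heel, one 84 mm wide, 32 to 48 mm ahead of the finger plates; beside the finger plates only the 12 mm board. Origin under its centre, under tweezers_grip to a few mm; x towards the points
- gauge: fixed setting gauge: pale wooden block 60 (x) x 150 (y) x 40 mm high, origin under its centre, y left. On it lie two aluminium plates, top 44 mm above the bench, 44 mm along x, 40 mm along y, a gap between them; each has a black line along x, 4 mm from the edge facing the other, and a brass screw head on its outer side
- line_fixed (a point): middle of the black line of the fixed (left, +y) plate, on its top face; axes as the gauge, 20 mm left of the gauge's centre. The line runs 22 mm either way along x
- line_sliding (a point): middle of the black line of the sliding (right, -y) plate, on its top face; axes as the gauge. The plate stands at a different place in each run, so the lines are 12 to 40 mm apart
- cursor (a joint): position of the sliding plate, m: the lines are 0.012 + this value apart; held by friction of 4 N, not to be moved
- chisel: bystander: chisel lying on the bench, wooden handle, 260 mm long
- gouge: bystander: shorter gouge lying on the bench, 240 mm long
- wax_tin: bystander: round tin, 64 mm across, 45 mm high
- glue_brush: bystander: brush lying on the bench, 160 mm long
- mallet: bystander: round-headed wooden mallet lying on the bench, head 68 mm thick
- bun_foot: bystander: turned dark furniture foot, 80 mm across, 66 mm high
- thread_spool: bystander: wooden spool standing on end, 44 mm across, 50 mm high
Not all that is in view belongs to the job. Leave any purple or red look-alike of the tweezers alone.

How it is judged (in metres and radians):
On the way:
1. the tweezers are lifted off the rest in the gripper (contact force between tweezers and the fingers above 1 N and contact force between tweezers and rest below 0.1 N and height (world z) of tweezers_grip above 0.062 m), for 0.2 s.
At the end, for the whole second after the job is handed in: The gripper holds the still tweezers (over 1 N), clear of gauge and rest; one point is over each line: within 4 mm sideways, within 22 mm of the line's middle along it, its centre 1 to 26 mm above the plates; kept through the last second (contact force between tweezers and the fingers above 1 N and contact force between tweezers and gauge below 0.2 N and contact force between tweezers and rest below 0.2 N and height (world z) of tweezers_grip above 0.035 m and linear speed of tweezers below 0.02 m/s and velocity of joint blade_left between -0.1 and 0.1 rad/s and velocity of joint blade_right between -0.1 and 0.1 rad/s and ((x of point_left in the frame of line_fixed between -0.022 and 0.022 m and y of point_left in the frame of line_fixed between -0.004 and 0.004 m and z of point_left in the frame of line_fixed between 0.001 and 0.026 m and x of point_right in the frame of line_sliding between -0.022 and 0.022 m and y of point_right in the frame of line_sliding between -0.004 and 0.004 m and z of point_right in the frame of line_sliding between 0.001 and 0.026 m) or (x of point_right in the frame of line_fixed between -0.022 and 0.022 m and y of point_right in the frame of line_fixed between -0.004 and 0.004 m and z of point_right in the frame of line_fixed between 0.001 and 0.026 m and x of point_left in the frame of line_sliding between -0.022 and 0.022 m and y of point_left in the frame of line_sliding between -0.004 and 0.004 m and z of point_left in the frame of line_sliding between 0.001 and 0.026 m))); the arm keeps its last pose, push and grip.
It fails at once if the sliding plate is shifted by more than 3 mm (distance of line_sliding from where it was at the start of the episode above 0.003 m).
It fails at once if a bystander is moved by more than 30 mm (distance of any of chisel, gouge, wax_tin, glue_brush, mallet, bun_foot, thread_spool from where it was at the start of the episode above 0.03 m).
It also fails if it takes over 38 s, if anything falls off the work surface, if the arm or the gripper's body presses on something with over 40 N, if the wrist force passes 120 N, or if a joint passes its speed limit or range.

### The arm

A 6-joint arm with a two-finger parallel gripper is mounted at the origin on the work surface. World frame = base frame: x ahead of the robot, y to its left, z up, the work surface at z = 0. Lengths are in m, angles in degrees, forces in N, time in s.
With the tool pointing down it reaches from about 0.375 to 0.825 m from the base axis. Payload 5.5 kg.
Tool frame: the origin (TCP) lies midway between the tips of the shut fingers; the grasp point (between the pads) lies 19 mm behind it; x points along the fingers, z is the direction in which the jaws open and shut, and the axes are right-handed (so a half turn about x gives the same grasp; the last joint's range is limited). The gripper opens to 85 mm and grips with 20 to 120 N. Pads are 22 mm wide; open, the fingers measure 114 mm over their backs; the gripper's body (76 mm by 85 mm) begins 54 mm behind the grasp point. The pads swing forward as they close: fully open they stand 13 mm farther back than shut.
Start: joints at [-68.984, 17.962, -2.699, 69.339, 0, 90], TCP at [0.215, -0.56, 0.231] pointing down, gripper open.
Joint ranges: [-152.73, 152.73], [-39.44, 99.34], [-58.76, 71.6], [-118.89, 123.64], [-81.53, 83.1], [-180, 180]. Speed limits (degrees/s): [136.94, 136.94, 172.46, 180, 180, 180].

### API

Orientations are given as a 3x3 rotation matrix whose columns are the frame's x, y, z axes.
In Python, from workcell import * gives the robot as it stands.
- The arm moves only by the tool arm_command, never from a script. Its argument "steps" is a list of rows, each an object with "offset": the shift along the world's x, y, z as a fraction of full scale, a list of three; "angular": the turn, a rotation vector about the world's x, y, z as a fraction of full scale, a list of three. In form: [{"offset": [dx, dy, dz], "angular": [rx, ry, rz]}, ...]. A call has 1 to 10 rows; each row shifts and turns the commanded pose from where the row before left it; what a row does not reach is not made up. Full scale, the value 1, is 25 mm for a shift and 0.15 rad for a turn. A row lasts 1/10 s, in which the tool goes at most 50 mm and 8.59 degrees, less where a joint would pass 70% of its speed; a pose out of reach is approached as far as the arm can. A call with a number of a shift or a turn outside -1 to 1 is refused whole. A call with a gripper value outside its range is refused whole. "fingers" is the closure in counts, from 0 (fully open) to 255 (shut), set as the call begins (left out, the last holds). The fingers move at their own pace and stop on an object; "force" is the grip in N (left out, the last holds). Time passes only in rows, so rows that do not move let the fingers close. It gives the time, the measured TCP pose, the force and the opening at its end, in the units of the state.
- get_state(): the state, without advancing time (a new reading comes with each control period).
- read_camera(name): name is "scene" or "top" or "wrist"; returns a dict with "color" (400x640x3 uint8, red, green, blue), "intrinsics" (3x3 intrinsics, pixels), "dist_coeffs" ([k1, k2, p1, p2, k3] as OpenCV has them; the pictures are not rectified), "camera_from_world" (4x4, takes a point from world to camera coordinates); the wrist camera has in their place "tool_from_camera" (4x4, takes a point from camera to tool coordinates, whose origin is the TCP and whose axes are the tool frame's). Camera axes: x right, y down, z forward; pixel columns grow to the right and rows downward; lengths in m; the calibration is good to about 2 mm. A picture is of the moment at which its call begins: read the wrist's pose just before it. There is no depth.
- sign_off(): hands the job in, once; it reports no verdict.
The state is a dict: "time": time; "qpos": joint angles; "joint_velocities": joint speeds; "effort": joint torques, N m; "position": TCP position; "eef_rot": TCP orientation; "wrist_force": force on the tool from outside, world axes, zero at the start; "moment": the same for the moment, N m; "width": finger opening in m.
Only numpy, scipy, OpenCV 4.12 (cv2) and the standard library are available. Lean on these libraries where they do the work, as an engineer would, in place of code of your own. Each camera call takes 0.05 s, during which the arm holds its last target. There are 200 camera calls.

## Working session

There is one attempt and no reset: what is moved stays moved. The work goes in short steps, Python scripts to look and compute and a tool call to move; the robot and the scene stay as the last step left them, time stands still between calls to the robot, and variables do not carry over. Pictures are saved under pics/ and viewed, about 8 in all and at most 12, crops included, and the job is handed in when it is done.

Besides the shell and the picture viewer there is one more tool, called after ">>>" by a JSON object that holds its "api" and its "payload". arm_command: Moves the arm, as the interface text tells. Its arguments: {"type":"object","properties":{"steps":{"type":"array"},"fingers":{"type":"number"},"force":{"type":"number"}},"required":["steps"]}

```bash
mkdir -p pics
cat > h.py <<'E'
from workcell import *
import numpy as np, cv2
def grab(name, fn=None):
    s=get_state(); c=read_camera(name)
    if name=="wrist":
        T=np.eye(4);T[:3,:3]=np.array(s["eef_rot"]);T[:3,3]=s["position"]
        c["wfc"]=T@np.array(c["tool_from_camera"])
    else: c["wfc"]=np.linalg.inv(np.array(c["camera_from_world"]))
    c["K"]=np.array(c["intrinsics"],float);c["D"]=np.array(c["dist_coeffs"],float)
    if fn: cv2.imwrite("pics/"+fn,c["color"][:,:,::-1])
    return c
def ray(c,uv,z):
    p=cv2.undistortPoints(np.array(uv,float).reshape(-1,1,2),c["K"],c["D"]).reshape(-1,2)
    d=np.c_[p,np.ones(len(p))]@c["wfc"][:3,:3].T; o=c["wfc"][:3,3]
    return o+d*((z-o[2])/d[:,2])[:,None]
def proj(c,P):
    M=np.linalg.inv(c["wfc"]); r,_=cv2.Rodrigues(M[:3,:3])
    return cv2.projectPoints(np.array(P,float).reshape(-1,1,3),r,M[:3,3],c["K"],c["D"])[0].reshape(-1,2)
E
python3 - <<'E'
from h import *
s=get_state();print(s["time"],s["position"],s["width"],s["wrist_force"]);print(np.round(s["eef_rot"],3))
a=grab("top","top0.png");b=grab("scene","scene0.png")
print(a["wfc"].round(3),b["wfc"].round(3))
import pickle;pickle.dump((a,b),open("v0.pkl","wb"))
E
```

```text
0.0 [ 0.21497095 -0.55953318  0.23042801] 0.08522745164549261 [ 0.69236493 -0.29639733 -0.10809568]
[[-0.001  0.933  0.359]
 [ 0.002  0.359 -0.933]
 [-1.     0.    -0.002]]
[[ 0.025 -0.993  0.114  0.385]
 [-1.    -0.025 -0.002 -0.002]
 [ 0.005 -0.114 -0.993  1.332]
 [ 0.     0.     0.     1.   ]] [[ 0.884  0.364 -0.292  0.96 ]
 [ 0.467 -0.675  0.571 -0.778]
 [ 0.011 -0.642 -0.767  1.121]
 [ 0.     0.     0.     1.   ]]
```

View pics/top0.png

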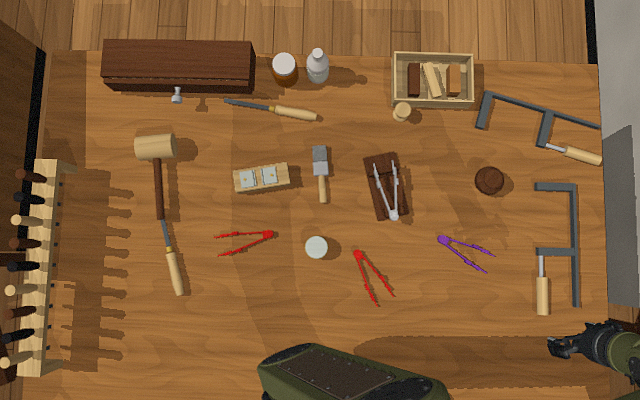

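View pics/scene0.png

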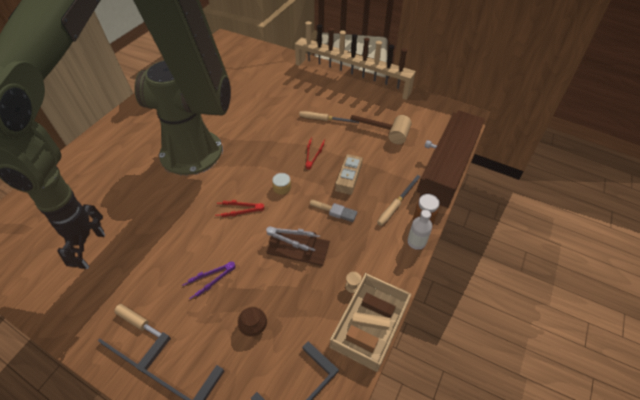

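The top view shows the steel tweezers on the dark rest at about (388,187), with the heel at (394,215) and the points facing up in the image. The gauge is at (262,178). The possible mix-ups are the red ones at (245,240) and (375,277), and the purple one at (466,253). The plain steel pair on the dark rest matches the description. I'll check it in a close crop.

Run:
```python
from h import *
import pickle
a,b=pickle.load(open("v0.pkl","rb"))
im=a["color"][:,:,::-1]
c1=cv2.resize(im[145:230,355:420],None,fx=6,fy=6,interpolation=cv2.INTER_CUBIC)
c2=cv2.resize(im[150:205,225:295],None,fx=5.6,fy=5.6,interpolation=cv2.INTER_CUBIC)
o=np.zeros((510,800,3),np.uint8);o[:c1.shape[0],:c1.shape[1]]=c1;o[:c2.shape[0],400:400+c2.shape[1]]=c2[:, :400]
cv2.imwrite("pics/crop1.png",o)
hsv=cv2.cvtColor(a["color"],cv2.COLOR_RGB2HSV)
def cc(m,off):
    n,l,st,ce=cv2.connectedComponentsWithStats(m.astype(np.uint8))
    for i in range(1,n):
        if st[i,4]>15: print(st[i],ce[i].round(1)+off)
m=(hsv[...,1]<50)&(hsv[...,2]>90)
print("tw");cc(m[145:230,355:420],np.array([355,145]))
print("plates");cc(m[150:205,225:295],np.array([225,150]))
print(ray(a,[[388,187],[394,215],[377,166],[393,164]],0.052).round(4))
print(ray(a,[[248,178],[270,175]],0.044).round(4))
# rest by dark mask
```

```text
tw
[ 18  15  26  61 404] [388.9 192.2]
plates
[ 35  16  17  19 237] [268.2 175.2]
[ 14  20  17  18 239] [247.5 178.6]
[[ 0.5606 -0.1775  0.052 ]
 [ 0.486  -0.1942  0.052 ]
 [ 0.6168 -0.1474  0.052 ]
 [ 0.6234 -0.1904  0.052 ]]
[[0.5765 0.1987 0.044 ]
 [0.5862 0.1397 0.044 ]]
```

View pics/crop1.png

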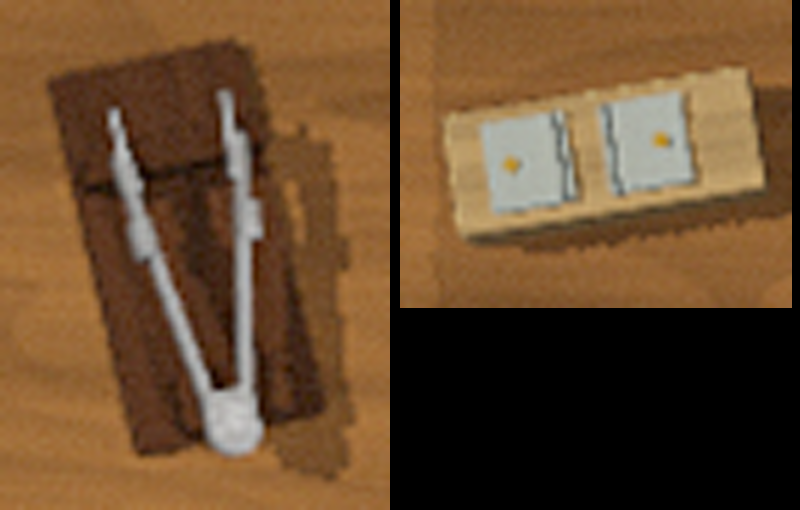

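Run:
```python
from h import *
import pickle
a,b=pickle.load(open("v0.pkl","rb"))
P=ray(a,[[373.8,163],[392,160.3],[393.7,215.3],[378.3,185],[397.8,181.3]],0.054)
print(P.round(4))
mid=P[:2].mean(0);d=mid-P[2];print("yaw",np.degrees(np.arctan2(d[1],d[0])),"len",np.linalg.norm(d),"gap",np.linalg.norm(P[0]-P[1]),"plates",np.linalg.norm(P[3]-P[4]))
print("grip from plates",P[3:].mean(0),"from points",mid-0.059*d/np.linalg.norm(d),"heel",P[2]+0.08*d/np.linalg.norm(d))
# gauge lines: crop (x-400)/5.6+225, y/5.6+150
def g(x,y): return [(x-400)/5.6+225,y/5.6+150]
L=ray(a,[g(556,114),g(571,203),g(606,104),g(617,195)],0.044);print(L.round(4))
for i in(0,2):
    e=L[i]-L[i+1];print("line yaw",np.degrees(np.arctan2(e[1],e[0])),np.linalg.norm(e),L[i:i+2].mean(0))
G=ray(a,[g(445,115),g(745,68),g(766,187),g(462,233)],0.040);print(G.round(4),[np.linalg.norm(G[i]-G[i-1]).round(3) for i in range(4)])
c=grab("wrist");print(c["tool_from_camera"].round(3),c["K"].round(0))
```

```text
[[ 0.6243 -0.1384  0.054 ]
 [ 0.633  -0.1873  0.054 ]
 [ 0.485  -0.1931  0.054 ]
 [ 0.5651 -0.1512  0.054 ]
 [ 0.5764 -0.2033  0.054 ]]
yaw 11.877089906241656 len 0.14678056651488242 gap 0.049652857574836604 plates 0.053335063054825924
grip from plates [ 0.57072099 -0.17727316  0.054     ] from points [ 0.5709248  -0.17503089  0.054     ] heel [ 0.56331081 -0.17663223  0.054     ]
[[0.5977 0.1865 0.044 ]
 [0.5546 0.1774 0.044 ]
 [0.6031 0.1626 0.044 ]
 [0.5591 0.1555 0.044 ]]
line yaw 11.83536882047074 0.04397067238989513 [0.57614408 0.1819531  0.044     ]
line yaw 9.078120010464486 0.04464612839807085 [0.58109981 0.15903489 0.044     ]
[[0.5965 0.2407 0.04  ]
 [0.6232 0.0965 0.04  ]
 [0.5653 0.0844 0.04  ]
 [0.5393 0.2299 0.04  ]] [np.float64(0.058), np.float64(0.147), np.float64(0.059), np.float64(0.148)]
[[-0.    -0.263  0.965 -0.143]
 [-0.001 -0.965 -0.263  0.066]
 [ 1.    -0.001 -0.    -0.   ]
 [ 0.     0.     0.     1.   ]] [[277.   0. 319.]
 [  0. 277. 200.]
 [  0.   0.   1.]]
```

>>> {"api": "arm_command", "payload": {"steps": [{"offset": [0.89,0.96,0],"angular": [0,0,-0.066]},{"offset": [0.89,0.96,0],"angular": [0,0,-0.066]},{"offset": [0.89,0.96,0],"angular": [0,0,-0.066]},{"offset": [0.89,0.96,0],"angular": [0,0,-0.066]},{"offset": [0.89,0.96,0],"angular": [0,0,-0.066]},{"offset": [0.89,0.96,0],"angular": [0,0,-0.066]},{"offset": [0.89,0.96,0],"angular": [0,0,-0.066]},{"offset": [0.89,0.96,0],"angular": [0,0,-0.066]}], "fingers": 0}}

```text
time: 0.95
position: [0.3938, -0.3669, 0.2311]
eef_rot: [[-0.0, 0.959, 0.283], [0.0, 0.283, -0.959], [-1.0, -0.0, -0.0]]
wrist_force: [-0.7, -0.3, 0.4]
width: 0.0853
```

```bash
python3 -c "
from h import *
s=get_state();print(s['qpos'],s['position'],np.round(s['eef_rot'],3))"
```

```text
[-4.29733817e+01  1.13321656e+01 -1.13530837e+01  6.73381879e+01
  5.93348458e-05  1.20576238e+02] [ 0.39378556 -0.36686863  0.23108946] [[-0.     0.959  0.283]
 [ 0.     0.283 -0.959]
 [-1.    -0.    -0.   ]]
```

>>> {"api": "arm_command", "payload": {"steps": [{"offset": [0.89,0.96,-0.2],"angular": [0,0,-0.066]},{"offset": [0.89,0.96,-0.2],"angular": [0,0,-0.066]},{"offset": [0.89,0.96,-0.2],"angular": [0,0,-0.066]},{"offset": [0.89,0.96,-0.2],"angular": [0,0,-0.066]},{"offset": [0.89,0.96,-0.2],"angular": [0,0,-0.066]},{"offset": [0.89,0.96,-0.2],"angular": [0,0,-0.066]},{"offset": [0.89,0.96,-0.2],"angular": [0,0,-0.066]},{"offset": [0.89,0.95,-0.2],"angular": [0,0,-0.066]},{"offset": [0,0,0],"angular": [0,0,0]},{"offset": [0,0,0],"angular": [0,0,0]}]}}

```text
time: 1.95
position: [0.571, -0.1758, 0.1907]
eef_rot: [[-0.001, 0.978, 0.208], [0.0, 0.208, -0.978], [-1.0, -0.001, -0.0]]
wrist_force: [0.5, -0.3, 0.2]
width: 0.0857
```

```bash
python3 -c "
from h import *
import pickle
s=get_state();print(s['qpos'],s['position'],np.round(s['eef_rot'],3))
c=grab('wrist','w1.png');pickle.dump(c,open('w1.pkl','wb'));print(c['wfc'].round(3))"
```

```text
[-1.70991718e+01  1.87907101e+01 -6.90780140e+00  6.43783145e+01
 -2.35276515e-02  1.50870836e+02] [ 0.57097774 -0.17578882  0.19068475] [[-0.001  0.978  0.208]
 [ 0.     0.208 -0.978]
 [-1.    -0.001 -0.   ]]
[[ 0.208 -0.943 -0.259  0.635]
 [-0.978 -0.2   -0.055 -0.162]
 [-0.     0.265 -0.964  0.334]
 [ 0.     0.     0.     1.   ]]
```

View pics/w1.png

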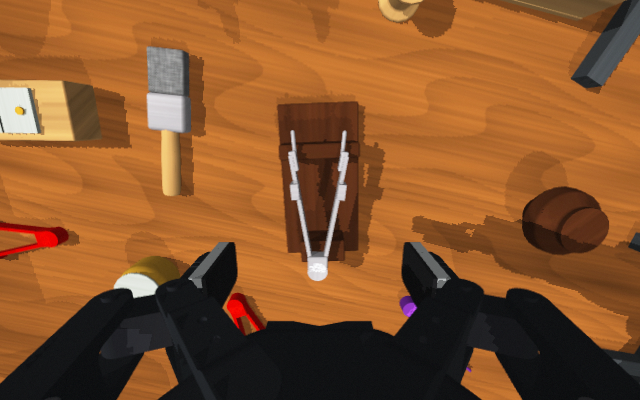

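Run:
```python
from h import *
import pickle
c=pickle.load(open("w1.pkl","rb"))
im=c["color"];hsv=cv2.cvtColor(im,cv2.COLOR_RGB2HSV)
m=(hsv[...,1]<60)&(hsv[...,2]>110);m[:100]=0;m[290:]=0;m[:,:270]=0;m[:,375:]=0
for v in range(124,290,6):
    u=np.where(m[v])[0]
    if len(u): print(v,u.min(),u.max(),end=" | ")
P=ray(c,[[292,131],[345,131],[318,268],[291,191],[344.5,191],[288.5,161],[347.5,161]],0.054);print();print(P.round(4))
mid=P[:2].mean(0);d=mid-P[2];u=d/np.linalg.norm(d);print(np.degrees(np.arctan2(u[1],u[0])),np.linalg.norm(d))
n=np.array([-u[1],u[0],0])
for p in P: print(((p-P[2])@u).round(4),((p-P[2])@n).round(4))
g=P[2]+u*0.08;print(g,mid-u*0.059)
cv2.imwrite("pics/w1c.png",cv2.resize(im[115:285,260:380,::-1],None,fx=3.5,fy=3.5,interpolation=cv2.INTER_CUBIC))
```

```text
130 291 345 | 136 291 345 | 142 291 345 | 148 292 344 | 154 288 348 | 160 289 347 | 166 290 346 | 172 291 345 | 178 292 344 | 184 290 342 | 190 290 345 | 196 291 345 | 202 297 339 | 208 298 337 | 214 299 336 | 220 300 335 | 226 301 334 | 232 303 332 | 238 304 331 | 244 305 330 | 250 306 329 | 256 307 327 | 262 308 327 | 268 308 326 | 274 308 326 | 280 315 319 | 
[[ 0.623  -0.1375  0.054 ]
 [ 0.6338 -0.1884  0.054 ]
 [ 0.4819 -0.1934  0.054 ]
 [ 0.5632 -0.1476  0.054 ]
 [ 0.5747 -0.2019  0.054 ]
 [ 0.5933 -0.1394  0.054 ]
 [ 0.6057 -0.1977  0.054 ]]
11.733975123616025 0.14964082122856687
0.1495 0.026
0.1498 -0.026
0.0 0.0
0.0889 0.0283
0.0892 -0.0272
0.1201 0.0302
0.1203 -0.0294
[ 0.56020883 -0.1771263   0.054     ] [ 0.57062728 -0.1749623   0.054     ]
```

View pics/w1c.png

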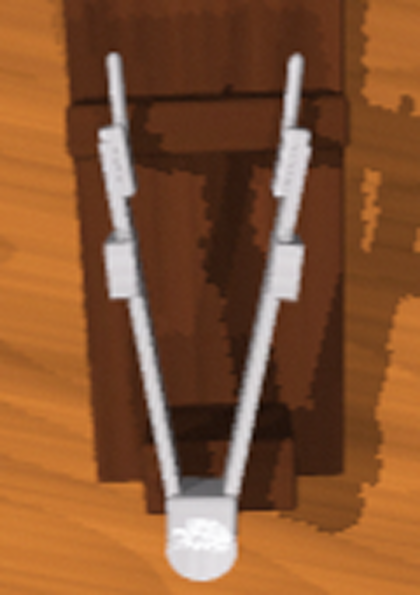

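The wrist view and crop show the free plain-steel tweezers on the rest: points at (292,131) and (345,131), finger plates at (291,191) and (344,191), heel at (318,268). The 52 mm gap and 59 mm spacing fit the description, so grip is about (0.5706, -0.175), yaw 11.75°. The tool is already within 1 mm, so I'll descend and squeeze.

>>> {"api": "arm_command", "payload": {"steps": [{"offset": [0,0.03,-0.9],"angular": [0,0,-0.03]},{"offset": [0,0,-0.9],"angular": [0,0,0]},{"offset": [0,0,-0.9],"angular": [0,0,0]},{"offset": [0,0,-0.9],"angular": [0,0,0]},{"offset": [0,0,-0.9],"angular": [0,0,0]},{"offset": [0,0,-0.9],"angular": [0,0,0]},{"offset": [0,0,-0.8],"angular": [0,0,0]},{"offset": [0,0,0],"angular": [0,0,0]}]}}

```text
time: 2.8
position: [0.5681, -0.176, 0.0339]
eef_rot: [[-0.005, 0.98, 0.201], [0.001, 0.201, -0.98], [-1.0, -0.005, -0.002]]
wrist_force: [-0.2, 0.7, -0.6]
width: 0.0855
```

>>> {"api": "arm_command", "payload": {"steps": [{"offset": [0,0,0],"angular": [0,0,0]},{"offset": [0,0,0],"angular": [0,0,0]},{"offset": [0,0,0],"angular": [0,0,0]},{"offset": [0,0,0],"angular": [0,0,0]},{"offset": [0,0,0],"angular": [0,0,0]},{"offset": [0,0,0],"angular": [0,0,0]},{"offset": [0,0,0],"angular": [0,0,0]},{"offset": [0,0,0],"angular": [0,0,0]}], "fingers": 125, "force": 30}}

```text
time: 3.6
position: [0.5734, -0.1767, 0.0395]
eef_rot: [[0.005, 0.979, 0.202], [-0.002, 0.202, -0.979], [-1.0, 0.004, 0.003]]
wrist_force: [-1.5, -0.9, 9.3]
width: 0.0435
```

```bash
python3 -c "
from h import *
import pickle
s=get_state();print(s['qpos'],s['position'],s['width'],s['wrist_force'])
c=grab('wrist','w2.png');pickle.dump(c,open('w2.pkl','wb'))"
```

```text
[-1.71046739e+01  2.57623886e+01 -1.79813817e+01  4.59531459e+01
 -4.20471389e-02  1.51236336e+02] [ 0.57343407 -0.17671663  0.0394619 ] 0.04354934365795383 [-1.49396816 -0.8853169   9.28951444]
```

View pics/w2.png

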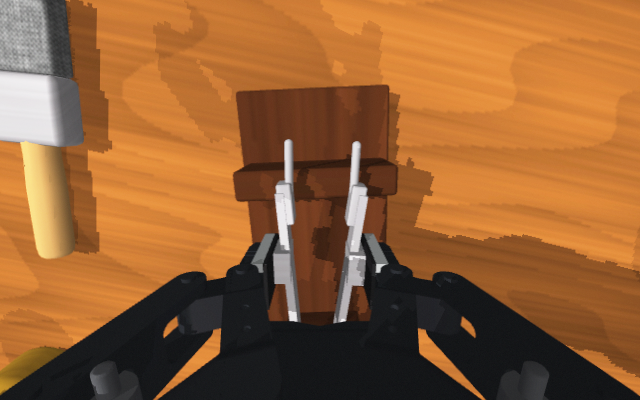

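The plates sit between the pads, width 43.5 mm, points still on the front saddle at (289,142) and (356,143). Lifting now.

>>> {"api": "arm_command", "payload": {"steps": [{"offset": [0,0,0.2],"angular": [0,0,0]},{"offset": [0,0,0.4],"angular": [0,0,0]},{"offset": [0,0,0.6],"angular": [0,0,0]},{"offset": [0,0,0.8],"angular": [0,0,0]},{"offset": [0,0,0.8],"angular": [0,0,0]},{"offset": [0,0,0.6],"angular": [0,0,0]},{"offset": [0,0,0],"angular": [0,0,0]},{"offset": [0,0,0],"angular": [0,0,0]},{"offset": [0,0,0],"angular": [0,0,0]},{"offset": [0,0,0],"angular": [0,0,0]}], "fingers": 131}}

```text
time: 4.65
position: [0.5704, -0.1753, 0.1202]
eef_rot: [[-0.002, 0.979, 0.202], [0.001, 0.203, -0.979], [-1.0, -0.002, -0.001]]
wrist_force: [-0.1, -0.7, -1.5]
width: 0.0419
```

```bash
python3 -c "
from h import *
import pickle
s=get_state();print(s['qpos'],s['position'],s['width'],s['wrist_force'])
c=grab('wrist','w3.png');pickle.dump(c,open('w3.pkl','wb'))"
```

```text
[-1.70872774e+01  2.14135057e+01 -1.27884802e+01  5.59078405e+01
  4.32548738e-04  1.51229536e+02] [ 0.57037571 -0.17532924  0.12023546] 0.04193278939519873 [-0.10612998 -0.72050638 -1.45713661]
```

View pics/w3.png

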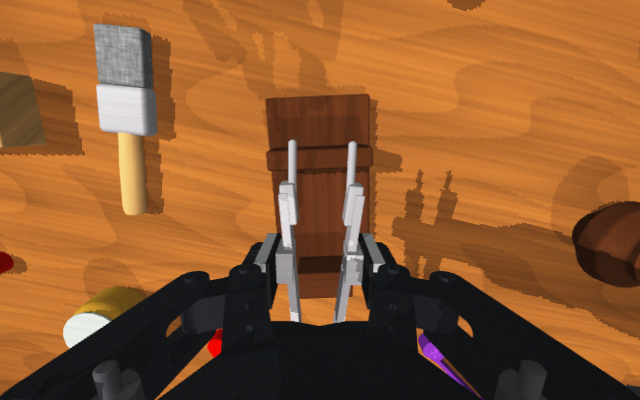

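The tweezers are off the rest, with the points at (293,142) and (353,143) and the plates flush in the pads. Next I'll compute where the points sit in the tool frame and plan the carry.

```bash
cat >> h.py <<'E'
def pts_from_gap(c,uv,gap):
    # both points at equal camera depth: depth from known gap
    p=cv2.undistortPoints(np.array(uv,float).reshape(-1,1,2),c["K"],c["D"]).reshape(-1,2)
    Z=gap/np.linalg.norm(p[0]-p[1]); q=np.c_[p*Z,[Z,Z],[1,1]]
    return (q@c["wfc"].T)[:,:3], (q@np.array(c["tool_from_camera"]).T)[:,:3]
E
python3 - <<'E'
from h import *
import pickle
c=pickle.load(open("w3.pkl","rb"))
W,T=pts_from_gap(c,[[293,142],[353,143]],0.0281);print(W.round(4),T.round(4))
g=cv2.cvtColor(c["color"],cv2.COLOR_RGB2HSV);m=(g[...,1]<70)&(g[...,2]>140)
for v in (140,143,146,150,160,170): u=np.where(m[v,270:375])[0]+270;print(v,u.min() if len(u) else 0,u.max() if len(u) else 0, u)
tm=T.mean(0);yaw=np.radians(25.3)
tgt=np.array([.5786,.1705])-0.006*np.array([np.cos(np.radians(10.3)),np.sin(np.radians(10.3))])
# tool y -> (cos yaw, sin yaw), tool z -> (sin yaw,-cos yaw)
R=np.array([[np.cos(yaw),np.sin(yaw)],[np.sin(yaw),-np.cos(yaw)]])
t=tgt-R@tm[1:];print("TCP target xy",t,"delta",(t-np.array([.57038,-.17533]))/.025)
E
```

```text
[[ 0.6242 -0.1517  0.1312]
 [ 0.6294 -0.1793  0.1313]] [[-0.0111  0.0575 -0.0122]
 [-0.0112  0.057   0.0159]]
140 290 293 [290 291 292 293]
143 288 355 [288 289 290 291 292 293 294 349 350 351 352 353 354 355]
146 288 355 [288 289 290 291 292 293 294 348 349 350 351 352 353 354 355]
150 288 354 [288 289 290 291 292 293 294 348 349 350 351 352 353 354]
160 288 354 [288 289 290 291 292 293 294 348 349 350 351 352 353 354]
170 288 353 [288 289 290 291 292 293 294 347 348 349 350 351 352 353]
TCP target xy [0.52018916 0.14662458] delta [-2.00763373 12.87818306]
```

>>> {"api": "arm_command", "payload": {"steps": [{"offset": [-0.1,0.4,0],"angular": [0,0,0.05]},{"offset": [-0.15,0.8,0],"angular": [0,0,0.1]},{"offset": [-0.15,0.95,0],"angular": [0,0,0.12]},{"offset": [-0.15,0.95,0],"angular": [0,0,0.12]},{"offset": [-0.15,0.95,0],"angular": [0,0,0.12]},{"offset": [-0.15,0.95,0],"angular": [0,0,0.12]},{"offset": [-0.15,0.95,0],"angular": [0,0,0.12]},{"offset": [-0.15,0.95,0],"angular": [0,0,0.12]}], "fingers": 139}}

```text
time: 5.5
position: [0.5416, -0.0015, 0.1211]
eef_rot: [[-0.001, 0.944, 0.329], [0.0, 0.329, -0.944], [-1.0, -0.0, -0.0]]
wrist_force: [0.5, 0.1, -0.9]
width: 0.039
```

>>> {"api": "arm_command", "payload": {"steps": [{"offset": [-0.15,0.95,0],"angular": [0,0,0.12]},{"offset": [-0.15,0.95,0],"angular": [0,0,0.12]},{"offset": [-0.15,0.95,0],"angular": [0,0,0.12]},{"offset": [-0.15,0.95,0],"angular": [0,0,0.12]},{"offset": [-0.15,0.95,-0.3],"angular": [0,0,0.12]},{"offset": [-0.1,0.8,-0.4],"angular": [0,0,0.11]},{"offset": [0,0.43,-0.4],"angular": [0,0,0.1]},{"offset": [0,0,-0.3],"angular": [0,0,0]},{"offset": [0,0,0],"angular": [0,0,0]},{"offset": [0,0,0],"angular": [0,0,0]}]}}

```text
time: 6.5
position: [0.521, 0.1456, 0.0861]
eef_rot: [[-0.001, 0.898, 0.439], [-0.001, 0.439, -0.898], [-1.0, -0.001, 0.0]]
wrist_force: [-0.4, 0.3, -0.3]
width: 0.0391
```

```bash
python3 -c "
from h import *
import pickle
s=get_state();print(s['time'],s['qpos'],s['position'],s['width'],s['wrist_force'])
c=grab('wrist','w4.png');pickle.dump((c,grab('top','t4.png'),grab('scene','s4.png')),open('w4.pkl','wb'))"
```

```text
6.5 [ 1.56231124e+01  1.76480104e+01 -2.31590442e+01  4.92377874e+01
 -2.04220885e-02  1.69559223e+02] [0.52102347 0.14557648 0.08607877] 0.03908349377775719 [-0.44673295  0.34861454 -0.25880184]
```

View pics/w4.png

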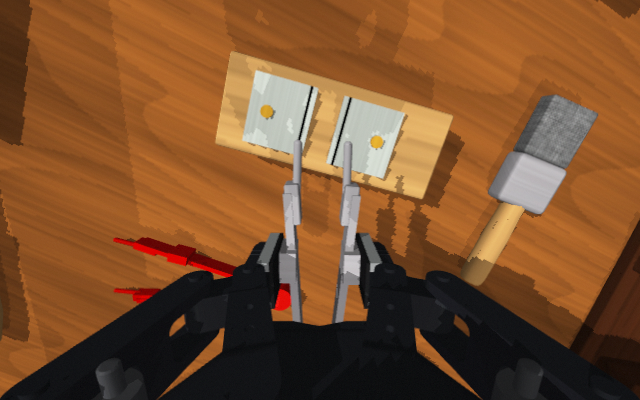

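```bash
cat > m.py <<'E'
from h import *
import sys,pickle
def lines(c):
    hsv=cv2.cvtColor(c["color"],cv2.COLOR_RGB2HSV);out=[]
    # expected ends at z=.044 from estimate
    for a,b in (([.5977,.1835],[.5546,.1757]),([.6031,.1605],[.5595,.1525])):
        pass
    return hsv
E
python3 - <<'E'
from h import *
import pickle
c,t,s=pickle.load(open("w4.pkl","rb"))
v=cv2.cvtColor(c["color"],cv2.COLOR_RGB2GRAY)
for name,(a,b) in {"L":((315,90),(299,143)),"R":((348.5,98),(333,160))}.items():
    P=[]
    for f in np.linspace(0.08,0.92,25):
        y=int(round(a[1]+f*(b[1]-a[1])));x=a[0]+(y-a[1])/(b[1]-a[1])*(b[0]-a[0])
        xs=np.arange(int(x)-6,int(x)+7);w=np.clip(110-v[y,xs].astype(float),0,None)
        if w.sum()>0: P.append([(w*xs).sum()/w.sum(),y])
    P=np.array(P);W=ray(c,P,0.044)
    vx,vy,x0,y0=cv2.fitLine(W[:,:2].astype(np.float32),cv2.DIST_HUBER,0,1e-4,1e-4).ravel()
    if vx<0:vx,vy=-vx,-vy
    print(name,len(P),"yaw",np.degrees(np.arctan2(vy,vx)),x0,y0, "resid mm",1e3*np.std((W[:,:2]-[x0,y0])@[-vy,vx]))
    print(P[[0,12,-1]].round(1), W[[0,-1]].round(4))
cv2.imwrite("pics/w4c.png",cv2.resize(c["color"][60:210,205:465,::-1],None,fx=3,fy=3,interpolation=cv2.INTER_CUBIC))
g=cv2.cvtColor(c["color"],cv2.COLOR_RGB2HSV)
E
```

```text
L 25 yaw 11.182526 0.57877445 0.18496406 resid mm 0.07653835077165241
[[309.7  94. ]
 [304.4 116. ]
 [298.8 139. ]] [[0.5937 0.1879 0.044 ]
 [0.5655 0.1824 0.044 ]]
R 25 yaw 10.846725 0.5813121 0.15979622 resid mm 0.05375302148974148
[[348.7 103. ]
 [341.5 129. ]
 [334.2 155. ]] [[0.5997 0.1634 0.044 ]
 [0.5664 0.1569 0.044 ]]
```

View pics/w4c.png

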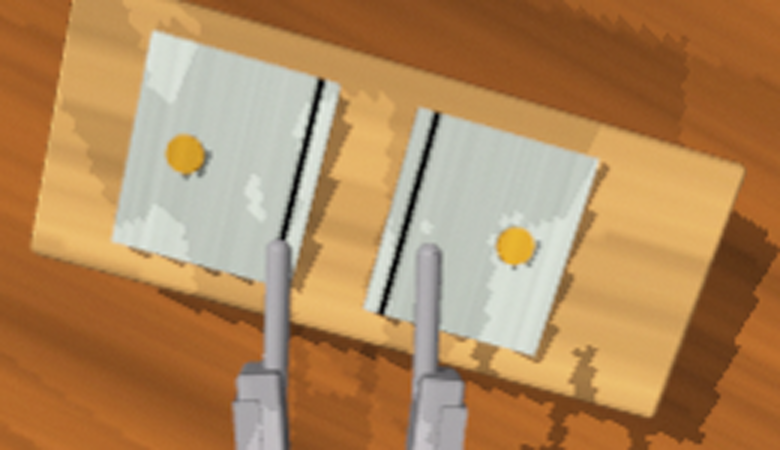

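The crop shows the left line ending near (322,80) and the right line running from (436,113) to (382,313), with the tips at (279,246) and (428,249). The lines come out 25.2 mm apart with yaw about 11°. I'll open slightly and compute the final approach.

Run:
```python
from h import *
import pickle
c,t,s=pickle.load(open("w4.pkl","rb"))
W,T=pts_from_gap(c,[[298,142.5],[347.7,143.5]],0.0231);print("pts",W.round(4),T.round(4))
f=lambda x,y:[x/3+205,y/3+60]
E=ray(c,[f(436,113),f(382,313),f(322,80)],.044);print(E.round(4),np.linalg.norm(E[0]-E[1]))
x=np.array([np.cos(np.radians(11)),np.sin(np.radians(11))]);n=np.array([-x[1],x[0]])
mr=E[:2].mean(0)[:2];ml=E[2,:2]-.022*x;print("mids",ml,mr,(ml-mr)@n,(ml-mr)@x)
tgt=(ml+mr)/2-.004*x; d=tgt-W.mean(0)[:2];print("delta",d/.025,"dz",(0.058-W[:,2].mean())/.025)
```

```text
pts [[0.5681 0.1798 0.0982]
 [0.5778 0.1589 0.0983]] [[-0.0121  0.0573 -0.0101]
 [-0.0123  0.0569  0.013 ]]
[[0.603  0.1639 0.044 ]
 [0.5603 0.1552 0.044 ]
 [0.5983 0.1883 0.044 ]] 0.04355633242658178
mids [0.5766902  0.18409994] [0.58162116 0.15955663] 0.025033257228137762 -0.00015727742597914575
delta [0.09022633 0.0694915 ] dz -1.6088893757788483
```

>>> {"api": "arm_command", "payload": {"steps": [{"offset": [0.09,0.07,0],"angular": [0,0,0]},{"offset": [0,0,-0.3],"angular": [0,0,0]},{"offset": [0,0,-0.4],"angular": [0,0,0]},{"offset": [0,0,-0.4],"angular": [0,0,0]},{"offset": [0,0,-0.3],"angular": [0,0,0]},{"offset": [0,0,-0.1],"angular": [0,0,0]},{"offset": [0,0,0],"angular": [0,0,0]},{"offset": [0,0,0],"angular": [0,0,0]},{"offset": [0,0,0],"angular": [0,0,0]}], "fingers": 135}}

```text
time: 7.55
position: [0.5238, 0.1483, 0.0492]
eef_rot: [[0.001, 0.898, 0.44], [0.0, 0.44, -0.898], [-1.0, 0.001, 0.0]]
wrist_force: [-0.4, 0.2, -0.5]
width: 0.0402
```

```bash
python3 -c "
from h import *
import pickle
s=get_state();print(s['time'],s['position'],s['width'],s['wrist_force'])
c=grab('wrist');t=grab('top');sc=grab('scene');pickle.dump((c,t,sc),open('w5.pkl','wb'))
a=cv2.resize(c['color'][60:200,240:420,::-1],None,fx=4.4,fy=4.1,interpolation=cv2.INTER_CUBIC)
a=cv2.resize(c['color'][60:210,230:430,::-1],None,fx=4,fy=4,interpolation=cv2.INTER_CUBIC)
cv2.imwrite('pics/w5c.png',a)"
```

```text
7.55 [0.52382541 0.14831437 0.04920923] 0.04022019186605638 [-0.39010526  0.24388508 -0.52908737]
```

View pics/w5c.png

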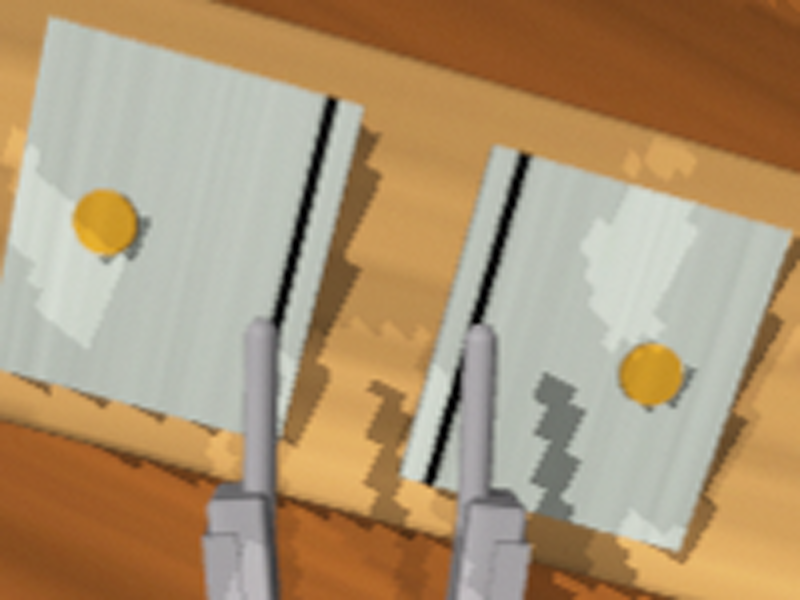

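Run:
```python
from h import *
import pickle
c,t,s=pickle.load(open("w5.pkl","rb"))
f=lambda x,y:[x/4+230-.4,y/4+60-.4]
E=ray(c,[f(525,154),f(430,484),f(331,98),f(277,322)],.044)
e=E[0]-E[1];th=np.arctan2(e[1],e[0]);print(np.degrees(th),np.linalg.norm(e))
e2=E[2]-E[3];print(np.degrees(np.arctan2(e2[1],e2[0])))
x=np.array([np.cos(th),np.sin(th)]);n=np.array([-x[1],x[0]])
mr=E[:2].mean(0)[:2];ml=E[2,:2]-.022*x;print("mids",ml,mr,"gap",(ml-mr)@n)
uv=[f(260,326),f(480,332)]
for gap in (.0252,.0258):
    W,T=pts_from_gap(c,uv,gap)
    print(W.round(4),T.round(4),"L x,y",((W[0,:2]-ml)@x).round(4),((W[0,:2]-ml)@n).round(4),"R",((W[1,:2]-mr)@x).round(4),((W[1,:2]-mr)@n).round(4))
a=cv2.resize(t["color"][150:205,225:295,::-1],None,fx=5.7,fy=5.7,interpolation=cv2.INTER_CUBIC)
p=proj(s,[[.579,.171,.05]])[0].astype(int);print(p)
b=cv2.resize(s["color"][p[1]-35:p[1]+35,p[0]-35:p[0]+35,::-1],None,fx=5.7,fy=5.7,interpolation=cv2.INTER_CUBIC)
o=np.zeros((400,800,3),np.uint8);o[:a.shape[0],:a.shape[1]]=a[:400,:399];o[:b.shape[0],400:400+b.shape[1]]=b[:400,:400];cv2.imwrite("pics/ts5.png",o)
```

```text
11.16907978383215 0.04397564253431586
11.263226245581674
mids [0.57690896 0.18467607] [0.58175801 0.1597641 ] gap 0.02537942225047105
[[0.5709 0.1842 0.0631]
 [0.5814 0.1613 0.0633]] [[-0.0139  0.0581 -0.0115]
 [-0.014   0.0574  0.0137]] L x,y -0.006 0.0007 R -0.0001 0.0015
[[0.5706 0.1843 0.06  ]
 [0.5813 0.1609 0.0602]] [[-0.0108  0.0579 -0.0117]
 [-0.011   0.0572  0.0141]] L x,y -0.0062 0.0009 R -0.0002 0.0012
[349 166]
```

View pics/ts5.png

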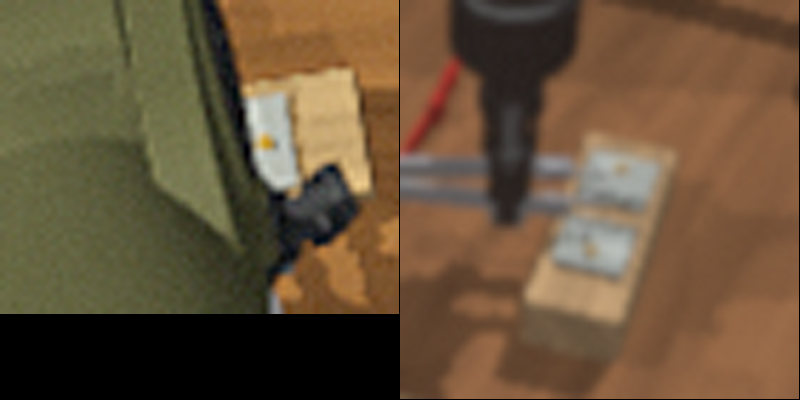

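Scene view: the points hang over the plates, the fingers are clear of the block. The wrist check puts the sideways offsets at +0.7 to +1.5 mm and the points about 17 mm up. I'll trim by 1.1 mm sideways and 4 mm down, then recheck.

>>> {"api": "arm_command", "payload": {"steps": [{"offset": [0.01,-0.045,-0.08],"angular": [0,0,0]},{"offset": [0,0,-0.08],"angular": [0,0,0]},{"offset": [0,0,0],"angular": [0,0,0]},{"offset": [0,0,0],"angular": [0,0,0]},{"offset": [0,0,0],"angular": [0,0,0]},{"offset": [0,0,0],"angular": [0,0,0]},{"offset": [0,0,0],"angular": [0,0,0]},{"offset": [0,0,0],"angular": [0,0,0]},{"offset": [0,0,0],"angular": [0,0,0]},{"offset": [0,0,0],"angular": [0,0,0]}]}}

```text
time: 8.7
position: [0.5237, 0.147, 0.0448]
eef_rot: [[-0.0, 0.898, 0.44], [0.0, 0.44, -0.898], [-1.0, -0.0, -0.0]]
wrist_force: [-0.6, 0.5, -0.7]
width: 0.0401
```

```bash
python3 -c "
from h import *
import pickle
s=get_state();print(s['time'],s['position'],s['width'],s['wrist_force'],np.abs(s['joint_velocities']).max())
c=grab('wrist');pickle.dump(c,open('w6.pkl','wb'))
a=cv2.resize(c['color'][60:210,230:430,::-1],None,fx=4,fy=4,interpolation=cv2.INTER_CUBIC)
cv2.imwrite('pics/w6c.png',a)"
```

```text
8.7 [0.52365596 0.14704708 0.04479678] 0.04011765940437721 [-0.6198334   0.47641479 -0.6840043 ] 0.07694378787552915
```

View pics/w6c.png

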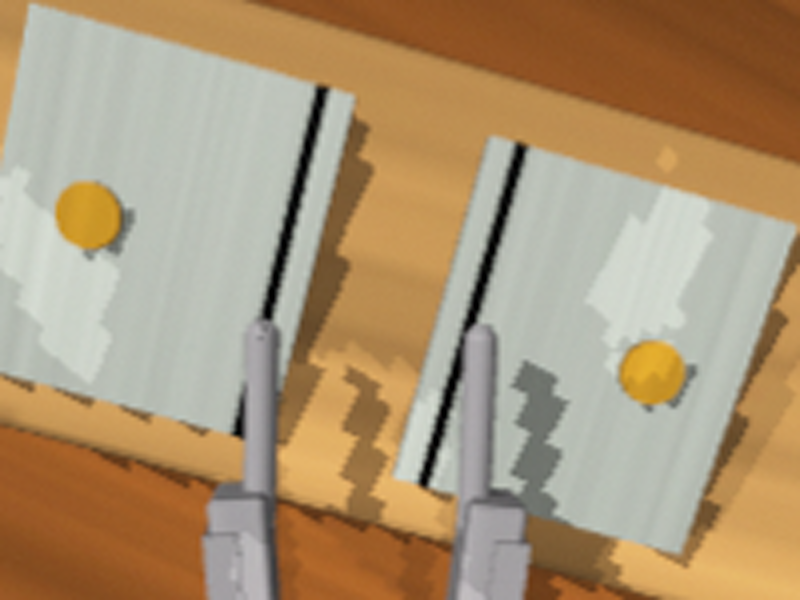

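Run:
```python
from h import *
import pickle
c=pickle.load(open("w6.pkl","rb"))
f=lambda x,y:[x/4+230-.4,y/4+60-.4]
E=ray(c,[f(521,145),f(424,485),f(321,88),f(239,435)],.044)
e=E[0]-E[1];th=np.arctan2(e[1],e[0]);print(np.degrees(th),np.linalg.norm(e),np.linalg.norm(E[2]-E[3]))
x=np.array([np.cos(th),np.sin(th)]);n=np.array([-x[1],x[0]])
mr=E[:2].mean(0)[:2];ml=E[2:].mean(0)[:2];print("gap",(ml-mr)@n)
for z in (.0535,.0575,.0615):
    W=ray(c,[f(261,327),f(480,332)],z)
    print(z,"pt gap",np.linalg.norm(W[0]-W[1]),"L",[((W[0,:2]-ml)@k).round(4) for k in(x,n)],"R",[((W[1,:2]-mr)@k).round(4) for k in (x,n)])
```

```text
11.23828399349892 0.04385844520185946 0.04366566115133193
gap 0.025236361362532527
0.0535 pt gap 0.026103852437906177 L [np.float64(-0.0069), np.float64(-0.0002)] R [np.float64(-0.0006), np.float64(-0.0004)]
0.0575 pt gap 0.025327214163863045 L [np.float64(-0.0066), np.float64(-0.0005)] R [np.float64(-0.0005), np.float64(0.0001)]
0.0615 pt gap 0.024550575889819865 L [np.float64(-0.0062), np.float64(-0.0008)] R [np.float64(-0.0004), np.float64(0.0006)]
```

The offsets are within 0.5 mm at any plausible height, and everything is steady. Handing in.

```bash
python3 -c "
from h import *
print(sign_off()); s=get_state();print(s['time'],s['width'],s['wrist_force'],s['position'])"
```

```text
the job is handed in; nothing more can be done
None
the job is handed in; nothing more can be done
```

I lifted the plain steel tweezers off their rest by the finger plates and carried them to the gauge. I squeezed them to a 40.1 mm width and signed off while holding them there, at about 8.7 s on the robot's clock. No verdict was reported.

**Alignment:** The last wrist-camera check put the lines 25.2 mm apart. The points were about 25.3 mm apart, in a tool turned roughly 15° to the lines to stay inside the last joint's range. Each point was within about 0.8 mm sideways of its line at any plausible height. The left point was about 6.6 mm back from its line's middle and the right about 0.5 mm back.

**Height and steadiness:** The points were about 13 mm above the plates. The wrist force was about 1 N and the arm was nearly still.

**Disagreements:**
- My first reading of the line gap from the top camera was 23.4 mm. I used the closer wrist view instead, which gave 25.0 to 25.4 mm.
- The height of the points is only an estimate, good to about 4 mm either way, because I derived it from the gap and from the pose at the grasp. The whole of that range lies inside the allowed window.
- The fingers pushed the arm up about 6 mm during the squeeze on the rest. This went away when I lifted.

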